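# Pick the red pack from the back of a crowded stock hook

## Robot

A 6-joint arm with a two-finger parallel gripper is mounted at the origin on the work surface. World frame = base frame: x ahead of the robot, y to its left, z up, the work surface at z = 0. Lengths are in m, angles in rad, forces in N, time in s.
With the tool pointing down it reaches from about 0.375 to 0.975 m from the base axis. Payload 3.8 kg.
Tool frame: the origin (TCP) lies midway between the tips of the shut fingers; the grasp point (between the pads) lies 19 mm behind it (bot.grip_point_offset is the z of the grasp point in the tool frame, in m); z points along the fingers, y is the line along which they close (so a half turn about z gives the same grasp; the last joint's range is limited). The gripper opens to 85 mm and grips with 20 to 120 N. Pads are 22 mm wide; open, the fingers measure 114 mm over their backs; the gripper's body (76 mm by 85 mm) begins 54 mm behind the grasp point. The pads swing forward as they close: fully open they stand 13 mm farther back than shut.
Start: joints at [-1.188, 0.264, 1.604, -0, 1.274, -0.037], TCP at [0.275, -0.616, 0.231] pointing down, gripper open.
Joint ranges: [-2.63, 2.63], [-0.94, 2.18], [0.31, 2.57], [-1.31, 4.45], [0, 2.66], [-2.55, 2.55]. Speed limits (rad/s): [2.57, 2.57, 3.14, 3.14, 3.14, 3.14].

## Interface

Orientations are given as a rotation vector (axis times angle).
In Python, from workcell import sensors, optics, order, bot gives the robot as it stands.
- The arm moves only by the tool play_rows, never from a script. Its argument "commands" is a list of rows, each a list of 6 numbers: the shift along the tool's x, y, z in cm, then the turn, a rotation vector about the tool's x, y, z in rad. In form: [[dx, dy, dz, wx, wy, wz], ...]. A call has 1 to 5 rows; each row shifts and turns the commanded pose from where the row before left it, along the tool's axes as they then stand; what a row does not reach is not made up. A row lasts 1/12 s, in which the tool goes at most 41.7 mm and 7.16 degrees, less where a joint would pass 70% of its speed; a pose out of reach is approached as far as the arm can. A call with a gripper value outside its range is refused whole. "grip" is the closure, from 0 (fully open) to 1 (shut), set as the call begins (left out, the last holds). The fingers move at their own pace and stop on an object; "force" is the grip in N (left out, the last holds). Time passes only in rows, so rows that do not move let the fingers close. It gives the time, the measured TCP pose, the force, the opening and the grip force at its end, in the units of the state.
- sensors.read_state(): the state, without advancing time (a new reading comes with each control period).
- optics.read_camera(name): name is "scene" or "top"; returns the picture (400x640x3 uint8, red, green, blue); there is no depth.
- optics.camera_info(name): a dict with "mtx" (3x3 intrinsics, pixels), "k1" (the pictures are not rectified: a ray, as slopes to the right and down, at radius r is drawn at 1 + k1 r^2 times it, then the intrinsics apply), "R" (3x3) and "t" (3): a world point X has camera coordinates R X + t. Camera axes: x right, y down, z forward; pixel columns grow to the right and rows downward; lengths in m; the calibration is good to about 2 mm. A picture is of the moment at which its call begins. camera_info takes no time and is no camera call.
- order.finish_job(): hands the job in; it is judged then, once.
The state is a dict: "time": time; "q": joint angles; "joint_vel": joint speeds; "joint_torque": joint torques, N m; "tool_pos": TCP position; "tcp_rot": TCP orientation; "wrist_force": force on the tool from outside, world axes, zero at the start; "torque": the same for the moment, N m; "width": opening from 0.0 (shut) to 1.0 (fully open); "grip_force": force on a finger pad.
Only numpy, scipy, OpenCV 4.12 (cv2) and the standard library are available. Lean on these libraries where they do the work, as an engineer would, in place of code of your own. Each camera call takes 0.05 s, during which the arm holds its last target. There are 200 camera calls.

## Task

Get the red pack from the back of the crowded hook: first move the two packs in front of it, one at a time, to the spare hook with the green plunger, pressing each one back (the second pushes the first) until the sprung plunger gives by about half of its 10 mm so that it counts the pack, never bottoming it, and leave both hanging there. Then take the red pack off and stand it gently upright on the floor of the yellow order tray. Do not strain the hooks, drop a pack or disturb the carton, the steel cup and the adapter.

Things in the scene. Friction and masses are not known exactly. Their poses are not given: they have to be found in the camera images.
- full_hook_root (a point): Crowded hook (orange patch): root of its prong, on its axis, 180 mm above the bench. 8 mm rod straight along -x of this frame; its last 10 mm turn up by 8 mm, so the tip's top is 12 mm above the axis; it ends 129 mm from this point. At the start red hangs about 22 mm from this point, blue and white (either order) at about 50 and 78 mm.
- spare_hook_root (a point): Empty spare hook (green patch): root of its prong, on its axis, 180 mm above the bench. 8 mm rod straight along -x of this frame; its last 10 mm turn up by 8 mm, so the tip's top is 12 mm above the axis; it ends 129 mm from this point. The prong passes through the green plunger plate (plunger).
- plunger (a joint): Green sprung plate on the spare prong, 36 mm wide, from 20 mm below to 14 mm above its axis: how far it is pushed towards the root (m), 0 free, 0.010 bottomed. Gives from 3 N; 5 N at 2 mm (counts), 8 N at 5 mm, 11 N at 8 mm (too far). Clamped anywhere: its free face is 23 to 53 mm from the root, not measured; see or feel it.
- pack_red_center (a point): Centre of the red pack, half-way up its 130 mm; same axes as pack_red. The wanted one, at the back. Eye (closed all round, runs through along x): 22 mm wide, from 1 mm below to 23 mm above this point. Hung, this point is 19 mm below the prong's axis; raise it 12 mm to pass the upturned tip with 4 mm free above and below, 7 mm each side.
- pack_blue_center (a point): Centre of the blue pack, half-way up its 130 mm; same axes as pack_blue. One of the two in front of red. Same eye and hanging height as the red one.
- pack_white_center (a point): Centre of the white pack, half-way up its 130 mm; same axes as pack_white. One of the two in front of red. Same eye and hanging height as the red one.
- tray_floor (a point): Yellow open tray, fixed, 52 (x) x 84 (y) x 45 mm tall: centre of its inner floor, 42 (x) x 74 (y) mm, 40 mm deep. The red pack stands in it with its thickness along the tray's x, either way round; its centre is then 65 mm above this point.
- full_hook: Steel stand fixed to the bench, turned up to 0.3 rad; origin on the bench under its prong's root. Upright 30 mm wide behind the root (+x), its top 16 mm above the prong's axis, below the packs' tabs. Holds the three packs.
- spare_hook: Steel stand fixed to the bench, turned up to 0.3 rad; origin on the bench under its prong's root. Upright 30 mm wide behind the root (+x), its top 16 mm above the prong's axis, below the packs' tabs. Carries the plunger.
- pack_red: Red rigid pack, 80 to 170 g, origin at its centre; x is its thickness (along the prong), z up. Case 24 (x) x 56 (y) x 64 mm at the bottom; header 24 x 36 x 32 mm with the eye above it; then the grip tab 12 (x) x 24 (y) mm, from 31 to 65 mm above the centre, to be pinched across its 24 mm.
- pack_blue: Blue rigid pack, 80 to 170 g, origin at its centre; x is its thickness (along the prong), z up. Case 24 (x) x 56 (y) x 64 mm at the bottom; header 24 x 36 x 32 mm with the eye above it; then the grip tab 12 (x) x 24 (y) mm, from 31 to 65 mm above the centre, to be pinched across its 24 mm.
- pack_white: White rigid pack, 80 to 170 g, origin at its centre; x is its thickness (along the prong), z up. Case 24 (x) x 56 (y) x 64 mm at the bottom; header 24 x 36 x 32 mm with the eye above it; then the grip tab 12 (x) x 24 (y) mm, from 31 to 65 mm above the centre, to be pinched across its 24 mm.
- tray: The yellow tray; origin under its centre, on the bench.
- carton: Bystander: sealed cardboard carton 70 x 100 x 60 mm; origin at the centre of its underside. Not to be moved.
- jar_of_parts: Bystander: steel cup 64 mm across, 70 mm tall; origin at the centre of its underside. Not to be moved.
- adapter: Bystander: black network adapter 90 x 60 x 28 mm; origin at the centre of its underside. Not to be moved.
Mind the look-alikes: they are no part of the job. What is shaped like the tray but orange or turquoise is not meant.

How it is judged:
On the way, in this order (a step that is already met when the one before it is completed fails the run):
1. the first front pack (blue or white) is on the spare hook's prong and the plunger is pressed in by more than 2 mm (value of joint plunger above 0.002 m and ((x of pack_blue_center in the frame of spare_hook_root between -0.118 and -0.02 m and y of pack_blue_center in the frame of spare_hook_root between -0.012 and 0.012 m and z of pack_blue_center in the frame of spare_hook_root between -0.032 and 0.006 m and angle between pack_blue_center's own z axis and vertical below 0.2 rad) or (x of pack_white_center in the frame of spare_hook_root between -0.118 and -0.02 m and y of pack_white_center in the frame of spare_hook_root between -0.012 and 0.012 m and z of pack_white_center in the frame of spare_hook_root between -0.032 and 0.006 m and angle between pack_white_center's own z axis and vertical below 0.2 rad))), for 0.1 s.
2. both front packs are on the spare hook's prong and the plunger is pressed in by more than 2 mm again (value of joint plunger above 0.002 m and x of pack_blue_center in the frame of spare_hook_root between -0.118 and -0.02 m and y of pack_blue_center in the frame of spare_hook_root between -0.012 and 0.012 m and z of pack_blue_center in the frame of spare_hook_root between -0.032 and 0.006 m and angle between each of pack_blue_center, pack_white_center's own z axis and vertical below 0.2 rad and x of pack_white_center in the frame of spare_hook_root between -0.118 and -0.02 m and y of pack_white_center in the frame of spare_hook_root between -0.012 and 0.012 m and z of pack_white_center in the frame of spare_hook_root between -0.032 and 0.006 m), for 0.1 s.
At the end, for the whole second after the job is handed in: Blue and white hang upright on the spare prong (20 to 118 mm from its root, within 12 mm sideways, centres 10 to 30 mm below its axis); red stands in the tray (within 13 mm of its middle, centre 58 to 71 mm above the floor); tilts under 0.15 rad, all at rest (under 20 mm/s) (x of pack_blue_center in the frame of spare_hook_root between -0.118 and -0.02 m and y of pack_blue_center in the frame of spare_hook_root between -0.012 and 0.012 m and z of pack_blue_center in the frame of spare_hook_root between -0.03 and -0.01 m and angle between each of pack_blue_center, pack_white_center, pack_red_center's own z axis and vertical below 0.15 rad and x of pack_white_center in the frame of spare_hook_root between -0.118 and -0.02 m and y of pack_white_center in the frame of spare_hook_root between -0.012 and 0.012 m and z of pack_white_center in the frame of spare_hook_root between -0.03 and -0.01 m and x of pack_red_center in the frame of tray_floor between -0.013 and 0.013 m and y of pack_red_center in the frame of tray_floor between -0.013 and 0.013 m and z of pack_red_center in the frame of tray_floor between 0.058 and 0.071 m and linear speed of each of pack_red, pack_blue, pack_white below 0.02 m/s); the robot touches nothing.
It fails at once if the sprung plunger of the spare hook is driven close to the end of its travel (more than 8 of its 10 mm) (value of joint plunger above 0.008 m).
It fails at once if a hook is struck or dragged at hard: more than 60 N between a hook stand and anything that touches it (contact force between any of full_hook, spare_hook and anything else above 60 N).
It fails at once if a blue or white pack is dropped off the hooks (its centre comes below 100 mm) (height (world z) of any of pack_blue_center, pack_white_center below 0.1 m).
It fails at once if the red pack is slammed or forced into the tray (more than 60 N between them) (contact force between pack_red and tray above 60 N).
It fails at once if a bystander (carton, steel cup, adapter) is moved more than 15 mm (distance of any of carton, jar_of_parts, adapter from where it was at the start of the episode above 0.015 m).
It also fails if it takes over 72 s, if anything falls off the work surface, if the arm or the gripper's body presses on something with over 40 N, if the wrist force passes 120 N, or if a joint passes its speed limit or range.

## Working session

There is one attempt and no reset: what is moved stays moved. The work goes in short steps, Python scripts to look and compute and a tool call to move; the robot and the scene stay as the last step left them, time stands still between calls to the robot, and variables do not carry over. Pictures are saved under pics/ and viewed, at most 10 in all, crops included, and the job is handed in when it is done.

Besides the shell and the picture viewer there is one more tool, called after "Call:" as a command line: name --pt "numbers of a row" for each row, then --argument value for the rest. play_rows: Moves the arm, as the interface text tells. Its arguments: {"type":"object","properties":{"commands":{"type":"array","items":{"type":"array","items":{"type":"number"}}},"grip":{"type":"number"},"force":{"type":"number"}},"required":["commands"]}

```bash
mkdir -p pics
python3 - <<'E'
from workcell import sensors, optics
import cv2,pickle
for n in("scene","top"):
    im=optics.read_camera(n); cv2.imwrite(f"pics/{n}0.png",cv2.cvtColor(im,cv2.COLOR_RGB2BGR)); i=optics.camera_info(n); print(n,i)
s=sensors.read_state(); print(s)
E
```

```text
scene {'mtx': array([[363.3403441 ,   0.        , 321.67176748],
       [  0.        , 363.3403441 , 201.90441979],
       [  0.        ,   0.        ,   1.        ]]), 'k1': 0.007520144798351918, 'R': array([[-0.61547647,  0.78813303,  0.00591999],
       [ 0.51174678,  0.40532824, -0.75751188],
       [-0.59941967, -0.4632012 , -0.65279453]]), 't': array([ 0.35212806, -0.20724142,  1.38706646])}
top {'mtx': array([[486.29167381,   0.        , 320.23053865],
       [  0.        , 486.29167381, 209.58432215],
       [  0.        ,   0.        ,   1.        ]]), 'k1': -0.04380020340641837, 'R': array([[-0.06291846, -0.99799914,  0.00624363],
       [-0.97692107,  0.06030766, -0.20491022],
       [ 0.20412369, -0.01899217, -0.97876086]]), 't': array([0.02265214, 0.58740657, 1.35080055])}
{'time': 0.1, 'q': array([-1.18790305e+00,  2.64673978e-01,  1.60530528e+00,  4.33425185e-06,
        1.27369919e+00, -3.68709985e-02]), 'joint_vel': array([-0.00171798,  0.00034644, -0.00433118,  0.00196439,  0.00075828,
        0.00133171]), 'joint_torque': array([ 2.79432570e-04, -5.16709685e+01, -3.68588483e+01, -1.21987813e-05,
        6.29872695e-03, -7.81984568e-06]), 'tool_pos': array([ 0.27485127, -0.61574844,  0.23005248]), 'tcp_rot': array([-3.07064200e+00, -6.54103753e-01,  5.57248322e-04]), 'wrist_force': array([ 0.36808796, -0.04298547,  0.03745181]), 'torque': array([ 0.03193129, -0.0338112 ,  0.06164802]), 'grip_force': 0.0, 'width': 0.9999258661617088}
```

View pics/scene0.png

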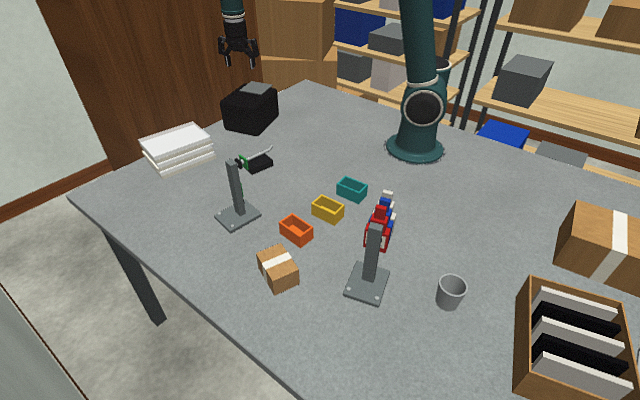

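View pics/top0.png

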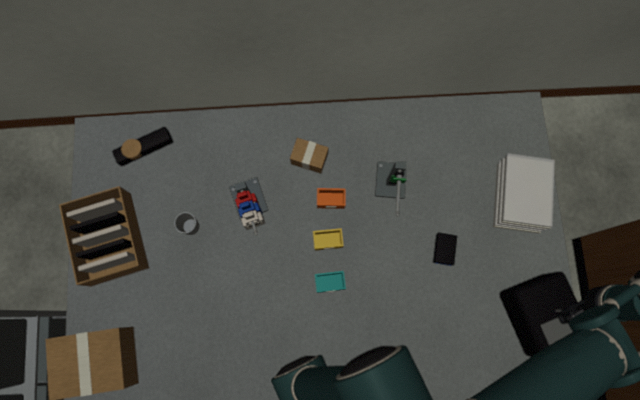

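The scene view shows the crowded hook at about (378,225), the spare hook at (240,165) and the yellow tray at (327,209). In the top view they are at (248,205), (398,180) and (328,239). I'll enlarge these areas.

Run:
```python
import cv2,numpy as np
s=cv2.imread("pics/scene0.png");t=cv2.imread("pics/top0.png")
def c(im,x,y,w=80,h=60):
    o=cv2.resize(im[y:y+h,x:x+w],(400,300),interpolation=cv2.INTER_CUBIC)
    for i in range(0,w,10):
        cv2.line(o,(i*5,0),(i*5,4 if i%20 else 10),(0,255,255),1)
    for i in range(0,h,10):
        cv2.line(o,(0,i*5),(4 if i%20 else 10,i*5),(0,255,255),1)
    return o
a=np.vstack([np.hstack([c(t,215,175),c(t,360,155)]),np.hstack([c(s,345,185),c(s,215,140)])])
cv2.imwrite("pics/c1.png",a)
a=np.hstack([c(t,290,210),c(s,290,180)])
cv2.imwrite("pics/c2.png",a)
```

```text
(no output)
```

View pics/c1.png

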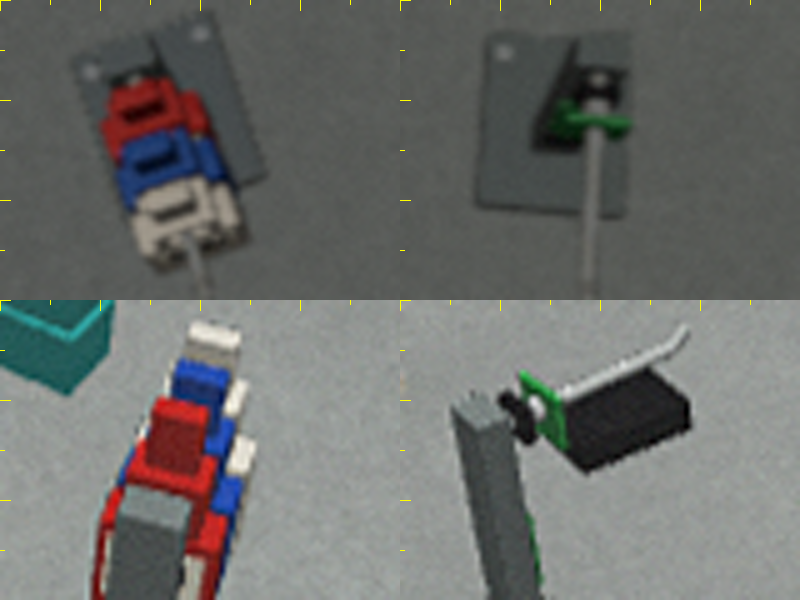

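View pics/c2.png

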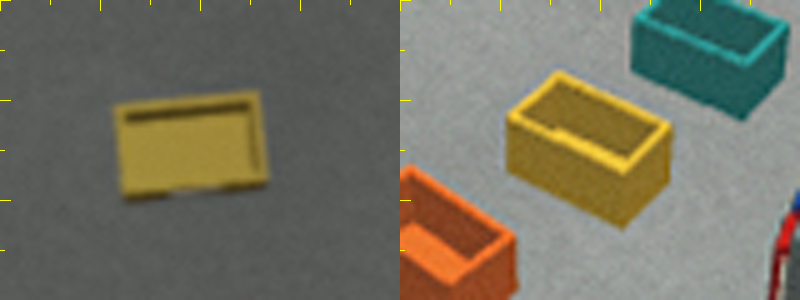

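The crops show three things:
- **Crowded hook:** white is in front, then blue, then red.
- **Spare hook:** its prong tip is near top pixel (397.5,213).
- **Yellow tray:** its rim is clear in both views.

Next I fit the poses from the picked pixels and overlay the models to check.

```bash
cat > h.py <<'E'
import numpy as np,cv2,json
from scipy.optimize import least_squares
from scipy.spatial.transform import Rotation as Ro
from workcell import sensors,optics
I={n:optics.camera_info(n) for n in("scene","top")}
def proj(n,X):
    i=I[n];c=np.atleast_2d(X)@i["R"].T+i["t"];s=c[:,:2]/c[:,2:];s=s*(1+i["k1"]*(s**2).sum(1,keepdims=True))
    return s@np.diag(np.diag(i["mtx"])[:2])+i["mtx"][:2,2]
def world(p,L):  # p=x,y,yaw ; L local (z abs)
    L=np.atleast_2d(np.array(L,float));c,s=np.cos(p[2]),np.sin(p[2])
    return np.c_[p[0]+c*L[:,0]-s*L[:,1],p[1]+s*L[:,0]+c*L[:,1],L[:,2]]
def fit(obs,p0):
    f=lambda p:np.concatenate([((proj(n,world(p,[L]))-uv)/1).ravel() for n,L,uv in obs])
    r=least_squares(f,p0,loss="soft_l1");return r.x,f(r.x).reshape(-1,2)
def T(off,x,y): return np.array([(x+.5)/5-.5+off[0],(y+.5)/5-.5+off[1]])
def box(x0,x1,y0,y1,z0,z1): return np.array([[x,y,z] for x in(x0,x1) for y in(y0,y1) for z in(z0,z1)])
def wire(im,n,p,B,col,k,off):
    q=((proj(n,world(p,B))-off+.5)*k*16).astype(int)
    for i in range(8):
        for b in(1,2,4):
            if not i&b: cv2.line(im,tuple(map(int,q[i])),tuple(map(int,q[i|b])),col,1,cv2.LINE_AA,4)
def pack(c): # list of boxes local given centre x along prong, z
    x,z=c;return[box(x-.012,x+.012,-.028,.028,z-.065,z-.001),box(x-.012,x+.012,-.018,.018,z-.001,z+.031),box(x-.006,x+.006,-.012,.012,z+.031,z+.065)]
E
cat > fit.py <<'E'
from h import *
s=(290,180);t=(290,210)
tray=[("top",(.026,.042,.045),T(t,114,104)),("top",(.026,-.042,.045),T(t,259,91)),("top",(-.026,-.042,.045),T(t,268,183)),("top",(-.026,.042,.045),T(t,122,199)),
("scene",(.026,-.042,.045),T(s,107,116)),("scene",(-.026,-.042,.045),T(s,158,72)),("scene",(-.026,.042,.045),T(s,272,125)),("scene",(.026,.042,.045),T(s,223,172))]
pt,r=fit(tray,[.6,0,0]);print("tray",pt.round(4));print(r.round(1).tolist())
s=(215,140);t=(360,155)
sp=[("top",(-.129,0,.188),np.array([397.5,213])),("top",(-.05,0,.184),T(t,195,125)),("top",(-.11,0,.184),T(t,189,235)),
("scene",(-.129,0,.190),T(s,288,28)),("scene",(-.119,0,.180),T(s,270,49)),("scene",(-.05,0,.180),T(s,170,97))]
ps,r=fit(sp,[.8,-.2,0]);print("spare",ps.round(4));print(r.round(1).tolist())
s=(345,185)
fu=[("scene",(-.016,.012,.226),T(s,207,115)),("scene",(-.016,-.012,.226),T(s,153,112)),("scene",(-.072,.012,.226),T(s,240,48)),("scene",(-.072,-.012,.226),T(s,187,42)),
("scene",(-.044,.012,.226),T(s,226,77)),("scene",(-.044,-.012,.226),T(s,174,74))]
pf,r=fit(fu,[.75,.2,.3]);print("full",pf.round(4));print(r.round(1).tolist())
json.dump(dict(tray=list(pt),spare=list(ps),full=list(pf)),open("p.json","w"))
def tile(n,x,y,f,k=5,w=80,h=60):
    im=cv2.imread(f"pics/{n}0.png")[y:y+h,x:x+w];im=cv2.resize(im,(w*k,h*k),interpolation=cv2.INTER_CUBIC)
    f(im,n,k,np.array([x,y]));return im
def F(im,n,k,o):
    for d,c in((.022,(0,255,255)),(.05,(255,255,0)),(.078,(255,0,255))):
        for b in pack((-d,.161))[1:]: wire(im,n,pf,b,c,k,o)
    wire(im,n,pf,box(0,.012,-.015,.015,.0,.196),(0,255,0),k,o);wire(im,n,pf,box(-.129,0,-.004,.004,.176,.184),(0,255,0),k,o)
def S(im,n,k,o):
    wire(im,n,ps,box(0,.012,-.015,.015,.0,.196),(0,0,255),k,o);wire(im,n,ps,box(-.129,0,-.004,.004,.176,.184),(0,255,255),k,o)
    wire(im,n,ps,box(-.04,-.037,-.018,.018,.160,.194),(255,0,255),k,o)
a=np.vstack([np.hstack([tile("top",215,175,F),tile("top",360,165,S)]),np.hstack([tile("scene",345,185,F),tile("scene",215,140,S)])])
cv2.imwrite("pics/ov1.png",a)
E
python3 fit.py
```

```text
tray [ 0.505  -0.0307  0.0326]
[[0.1, 0.3], [-0.2, 0.2], [-0.1, -0.5], [0.2, -1.0], [-0.1, -0.2], [0.1, -0.4], [0.4, -0.2], [0.1, 0.1]]
spare [ 0.6674 -0.2315 -0.1439]
[[-0.5, -0.1], [-0.4, 4.8], [-0.3, 4.6], [-1.9, 0.2], [-0.8, 0.3], [-0.8, 0.0]]
full [0.6284 0.1965 0.2785]
[[0.3, 1.8], [0.3, -0.4], [-0.1, -0.1], [0.2, -1.5], [-0.3, 1.6], [-0.5, -0.5]]
```

View pics/ov1.png

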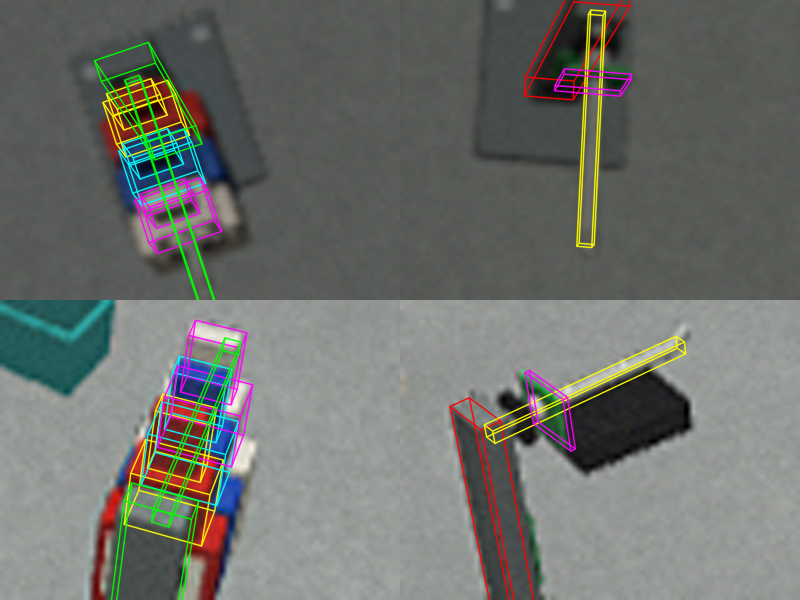

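```bash
cat > fit2.py <<'E'
from h import *
from scipy.optimize import minimize
P=json.load(open("p.json"));K=4
W={"top":(205,165,100,80),"scene":(345,180,80,80)};M={}
for n,(x,y,w,h) in W.items():
    im=cv2.imread(f"pics/{n}0.png")[y:y+h,x:x+w];im=cv2.resize(im,(w*K,h*K),interpolation=cv2.INTER_CUBIC).astype(int)
    b,g,r=im[...,0],im[...,1],im[...,2];m=np.zeros(b.shape,np.uint8)
    m[(r-np.maximum(b,g)>45)]=1;m[(b-r>45)]=2
    if n=="top": m[(r>125)&(abs(r-b)<50)]=3
    M[n]=m
def ren(n,p):
    x,y,w,h=W[n];o=np.zeros((h*K,w*K),np.uint8)
    ps=[(1,p[3]),(2,p[4]),(3,p[5])]
    if n=="scene": ps=ps[::-1]
    for l,d in ps:
        for B in pack((-d,.161)):
            q=cv2.convexHull(((proj(n,world(p,B))-(x,y)+.5)*K).astype(np.float32))
            cv2.fillConvexPoly(o,np.round(q*16).astype(int),0 if (n=="scene" and l==3) else l,0,4)
    if n=="scene":
        q=cv2.convexHull(((proj(n,world(p,box(0,.012,-.015,.015,0,.196)))-(x,y)+.5)*K).astype(np.float32));cv2.fillConvexPoly(o,np.round(q*16).astype(int),0,0,4)
    return o
def cost(v,cams=("top","scene")):
    p=np.array(v)*[.01,.01,.05,.01,.01,.01]; c=0
    for n in cams: c+=cv2.blur((ren(n,p)!=M[n]).astype(np.float32),(1,1)).sum()
    return c+200*((p[3:]-[.022,.05,.078])**2).sum()/1e-5*.1
v0=np.array([*P["full"],.022,.05,.078])/[.01,.01,.05,.01,.01,.01]
for cams in(("top","scene"),("top",),("scene",)):
    best=None
    for s in(.3,.8,1.5):
        sim=np.vstack([v0]+[v0+s*e for e in np.eye(6)])
        r=minimize(cost,v0,(cams,),"Nelder-Mead",options=dict(initial_simplex=sim,maxiter=500))
        if best is None or r.fun<best.fun:best=r
    p=best.x*[.01,.01,.05,.01,.01,.01];print(cams,cost(v0,cams),best.fun,p.round(4))
    if len(cams)==2: P["full"]=list(p);pb=p
s=(215,140);t=(360,155)
sp=[("top",(-.129,0,.188),np.array([397.5,213])),
("scene",(-.129,0,.190),T(s,288,28)),("scene",(-.119,0,.180),T(s,270,49)),("scene",(0,.015,.196),T(s,105,115)),("scene",(0,-.015,.196),T(s,80,92))]
f=lambda p:np.concatenate([((proj(n,world(p,[L]))-uv)).ravel() for n,L,uv in sp]+[proj("top",world(p,[(-d,0,.184)]))[0,:1]-np.interp(proj("top",world(p,[(-d,0,.184)]))[0,1],[T(t,0,125)[1],T(t,0,235)[1]],[T(t,195,0)[0],T(t,189,0)[0]]) for d in(.06,.11)])
r=least_squares(f,P["spare"],loss="soft_l1");print("spare",r.x.round(4),f(r.x).round(1));P["spare"]=list(r.x)
json.dump(P,open("p.json","w"))
# plunger free face distance, from each view
for n,uv in(("top",T(t,193,120)),("scene",T(s,148,113))):
    d=np.linspace(.02,.06,81);q=proj(n,world(r.x,np.c_[-d,0*d,.18+0*d]));print(n,d[np.argmin(((q-uv)**2).sum(1))])
def tile(n,x,y,F,k=5,w=80,h=60):
    im=cv2.imread(f"pics/{n}0.png")[y:y+h,x:x+w];im=cv2.resize(im,(w*k,h*k),interpolation=cv2.INTER_CUBIC);F(im,n,k,np.array([x,y]));return im
def F(im,n,k,o):
    for d,c in zip(pb[3:],((0,255,255),(255,255,0),(255,0,255))):
        for b in pack((-d,.161))[2 if n=="scene" else 0:]: wire(im,n,pb,b,c,k,o)
    wire(im,n,pb,box(-.129,0,-.004,.004,.176,.184),(0,255,0),k,o)
def S(im,n,k,o):
    p=r.x;wire(im,n,p,box(0,.012,-.015,.015,.17,.196),(0,0,255),k,o);wire(im,n,p,box(-.129,0,-.004,.004,.176,.184),(0,255,255),k,o)
    wire(im,n,p,box(-.038,-.036,-.018,.018,.160,.194),(255,0,255),k,o)
cv2.imwrite("pics/ov2.png",np.vstack([np.hstack([tile("top",215,175,F),tile("top",360,165,S)]),np.hstack([tile("scene",345,185,F),tile("scene",215,140,S)])]))
E
python3 fit2.py
```

```text
('top', 'scene') 16887.0 15106.676623287722 [0.6303 0.1953 0.2874 0.0239 0.0505 0.0743]
('top',) 5626.0 5168.006196448992 [0.6301 0.1963 0.2977 0.0239 0.0511 0.0742]
('scene',) 11261.0 9842.245376537903 [0.6298 0.195  0.2806 0.0238 0.0497 0.0795]
spare [ 0.6633 -0.2315 -0.1464] [-0.5  1.4 -0.9 -0.3  0.3 -0.3  0.1  0.3 -1.1  0.3  0.  -0.2]
top 0.028499999999999998
scene 0.0325
```

View pics/ov2.png

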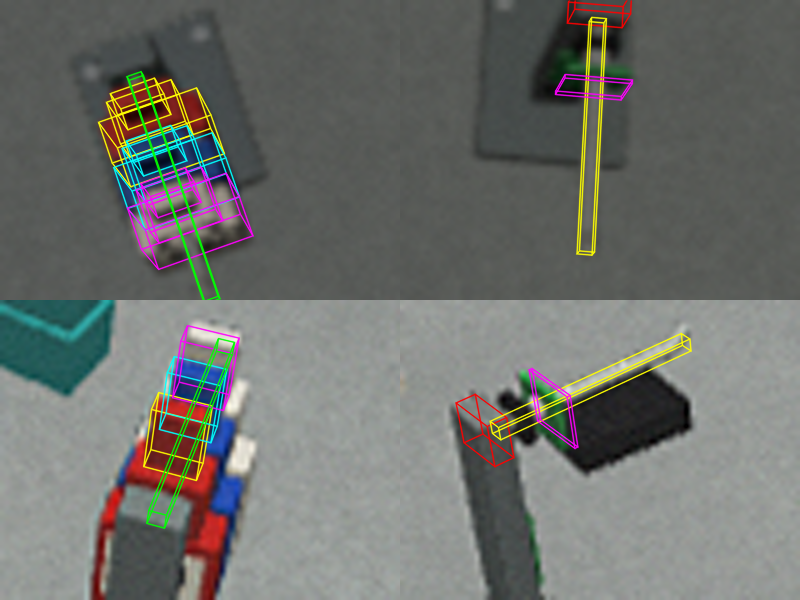

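Call:
play_rows --pt "0 0 -4 0 0 0.1" --pt "0 0 -4 0 0 0.032" --pt "2.35 -3.23 0 0 0 0" --pt "2.35 -3.23 0 0 0 0" --pt "2.35 -3.23 0 0 0 0" --grip 0.3 --force 30

```text
time: 0.52
tool_pos: [0.3154, -0.5029, 0.3119]
tcp_rot: [3.109, 0.448, 0.001]
wrist_force: [1.1, 0.9, -0.9]
width: 0.697
grip_force: 0.0
```

Call:
play_rows --pt "2.35 -3.23 0 0 0 0" --pt "2.35 -3.23 0 0 0 0" --pt "2.35 -3.23 0 0 0 0" --pt "2.35 -3.23 0 0 0 0" --pt "2.35 -3.23 0 0 0 0"

```text
time: 0.93
tool_pos: [0.382, -0.3132, 0.3108]
tcp_rot: [-3.109, -0.45, 0.0]
wrist_force: [-0.0, -0.3, -0.4]
width: 0.706
grip_force: 0.0
```

Call:
play_rows --pt "2.35 -3.23 0 0 0 0" --pt "2.35 -3.23 0 0 0 0" --pt "2.35 -3.23 0 0 0 0" --pt "2.35 -3.23 0 0 0 0" --pt "2.35 -3.23 0 0 0 0"

```text
time: 1.35
tool_pos: [0.4487, -0.1251, 0.311]
tcp_rot: [-3.109, -0.45, 0.0]
wrist_force: [0.8, -0.8, -0.3]
width: 0.699
grip_force: 0.0
```

Call:
play_rows --pt "2.35 -3.23 0 0 0 0" --pt "2.35 -3.23 0 0 0 0" --pt "2.35 -3.23 0 0 0 0" --pt "2.35 -3.23 0 0 0 0" --pt "2.35 -3.23 0 0 0 0"

```text
time: 1.77
tool_pos: [0.5156, 0.0632, 0.311]
tcp_rot: [3.109, 0.451, -0.001]
wrist_force: [0.4, -0.7, 1.4]
width: 0.697
grip_force: 0.0
```

Call:
play_rows --pt "2.35 -3.23 0 0 0 0" --pt "2.35 -3.23 0 0 0 0" --pt "1 -1.5 0 0 0 0" --pt "0 0 0 0 0 0"

```text
time: 2.1
tool_pos: [0.548, 0.1575, 0.3101]
tcp_rot: [-3.107, -0.457, 0.002]
wrist_force: [0.3, -0.5, -0.2]
width: 0.698
grip_force: 0.0
```

```bash
cat > go.py <<'E'
import sys
from h import *
# go.py name d z  -> tool shifts to bring TCP over local x=-d on frame name
def st():
    s=sensors.read_state();R=Ro.from_rotvec(s["tcp_rot"]).as_matrix();return s,R
def to(p,d,z,y=0):
    s,R=st();w=world(p,[(-d,y,z)])[0];h=np.arctan2(R[1,0],R[0,0])
    c,k=np.cos(p[2]),np.sin(p[2]);D=w-s["tool_pos"]
    print("t",round(s["time"],2),"pos",s["tool_pos"].round(4),"head",round(h,4),"tilt",R[:,2].round(4),"F",s["wrist_force"].round(1),"w",round(s["width"],3),"gf",round(s["grip_force"],1))
    print("target",w.round(4),"wz",round(h-p[2],4),"then cm in target heading",(100*np.array([c*D[0]+k*D[1],k*D[0]-c*D[1],-D[2]])).round(2))
if __name__=="__main__":
    P=json.load(open("p.json"));P["full"]=P["full"][:3]
    to(P[sys.argv[1]],float(sys.argv[2]),float(sys.argv[3]))
E
python3 go.py full .077 .197
```

```text
t 2.1 pos [0.548  0.1575 0.3101] head 0.2921 tilt [-0.0014  0.0012 -1.    ] F [ 0.3 -0.5 -0.2] w 0.698 gf 0.0
target [0.5565 0.1735 0.197 ] wz 0.0048 then cm in target heading [ 1.26 -1.29 11.31]
```

Call:
play_rows --pt "1.26 -1.29 2 0 0 0" --pt "0 0 4 0 0 0" --pt "0 0 3 0 0 0" --pt "0 0 1.3 0 0 0" --pt "0 0 0.8 0 0 0"

```text
time: 2.52
tool_pos: [0.554, 0.1683, 0.1971]
tcp_rot: [3.108, 0.45, -0.009]
wrist_force: [0.8, -0.5, 0.2]
width: 0.704
grip_force: 0.0
```

```bash
python3 go.py full .077 .197
cat > pic.py <<'E'
import sys
from h import *
# pic.py name  tiles: cam x y ...
n=sys.argv[1];out=[]
a=sys.argv[2:]
for i in range(0,len(a),3):
    im=cv2.cvtColor(optics.read_camera(a[i]),cv2.COLOR_RGB2BGR);x,y=int(a[i+1]),int(a[i+2]);out.append(cv2.resize(im[y:y+75,x:x+80],(400,375),interpolation=cv2.INTER_CUBIC))
cv2.imwrite(f"pics/{n}.png",np.hstack(out))
E
python3 pic.py g1 top 215 170 scene 345 175
```

```text
t 2.52 pos [0.554  0.1683 0.1971] head 0.2873 tilt [-0.0055 -0.0018 -1.    ] F [ 0.8 -0.5  0.2] w 0.704 gf 0.0
target [0.5565 0.1735 0.197 ] wz -0.0001 then cm in target heading [ 0.38 -0.43  0.01]
```

View pics/g1.png

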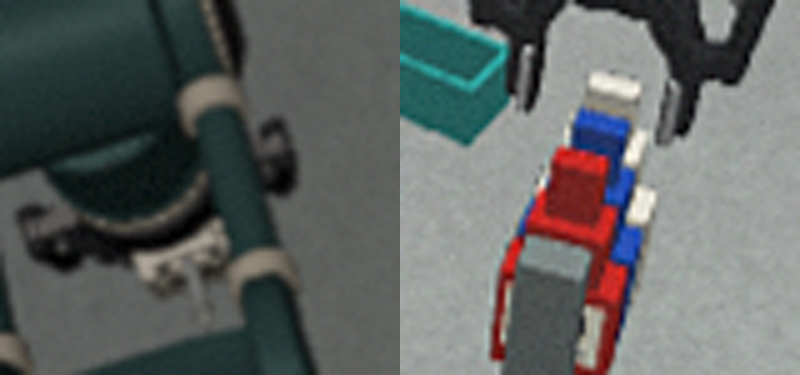

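The picture shows the open fingers straddling white's tab. The scene-view gaps are about 50 px on the left and 25 px on the right, which agrees with the computed 4 mm offset. I'll correct it and close.

Call:
play_rows --pt "0.38 -0.45 0 0 0 0" --pt "0 0 0 0 0 0"

```text
time: 2.78
tool_pos: [0.5605, 0.1758, 0.203]
tcp_rot: [-3.108, -0.45, -0.007]
wrist_force: [0.7, 0.4, 0.1]
width: 0.699
grip_force: 0.0
```

Call:
play_rows --pt "0 0 0 0 0 0" --pt "0 0 0 0 0 0" --pt "0 0 0 0 0 0" --pt "0 0 0 0 0 0" --grip 1.0 --force 40

```text
time: 3.12
tool_pos: [0.5591, 0.1753, 0.2016]
tcp_rot: [-3.109, -0.45, -0.003]
wrist_force: [0.2, 0.2, 4.6]
width: 0.271
grip_force: 39.8
```

```bash
python3 go.py full .077 .197
```

```text
t 3.12 pos [0.5591 0.1753 0.2016] head 0.2878 tilt [ 1.8e-03  8.0e-04 -1.0e+00] F [0.2 0.2 4.6] w 0.271 gf 39.8
target [0.5565 0.1735 0.197 ] wz 0.0004 then cm in target heading [-0.31  0.1   0.46]
```

Call:
play_rows --pt "0 0 -0.6 0 0 0" --pt "0 0 -0.6 0 0 0" --pt "0 0 0 0 0 0" --pt "0 0 0 0 0 0"

```text
time: 3.45
tool_pos: [0.5588, 0.175, 0.2129]
tcp_rot: [-3.109, -0.451, -0.002]
wrist_force: [-0.9, 0.3, -1.8]
width: 0.27
grip_force: 39.3
```

```bash
python3 go.py full .077 .2136;python3 pic.py g2 top 215 190 scene 345 175
```

```text
t 3.45 pos [0.5588 0.175  0.2129] head 0.2878 tilt [ 1.e-03  2.e-04 -1.e+00] F [-0.9  0.3 -1.8] w 0.27 gf 39.3
target [0.5565 0.1735 0.2136] wz 0.0004 then cm in target heading [-0.27  0.08 -0.07]
```

View pics/g2.png

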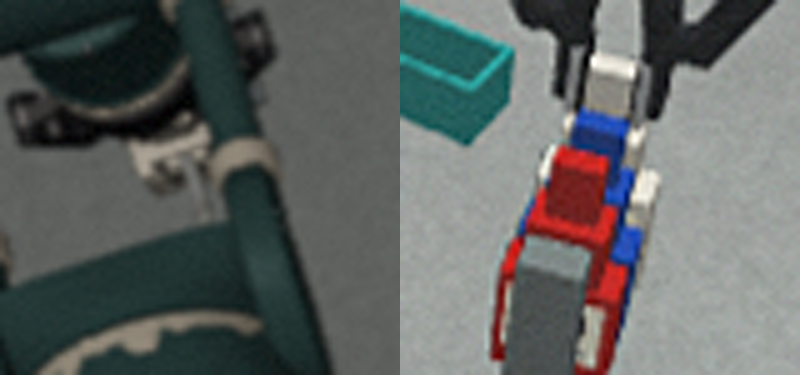

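White is gripped and lifted upright. Now I draw it off along the prong.

Call:
play_rows --pt "-0.8 0 -0.07 0 0 0" --pt "-1.3 0 0 0 0 0" --pt "-1.3 0 0 0 0 0" --pt "-1.3 0 0 0 0 0" --pt "-1.3 0 0 0 0 0"

```text
time: 3.97
tool_pos: [0.4996, 0.1576, 0.2124]
tcp_rot: [3.109, 0.451, -0.002]
wrist_force: [0.0, -0.3, -0.5]
width: 0.271
grip_force: 39.3
```

Call:
play_rows --pt "-1.3 0 0 0 0 0" --pt "-1.3 0 0 0 0 0" --pt "-0.6 0 0 0 0 0" --pt "0 0 0 0 0 0"

```text
time: 4.3
tool_pos: [0.4687, 0.1485, 0.2127]
tcp_rot: [3.109, 0.451, -0.002]
wrist_force: [0.1, -0.3, -0.4]
width: 0.271
grip_force: 39.3
```

```bash
python3 go.py spare .165 .2136
```

```text
t 4.3 pos [0.4687 0.1485 0.2127] head 0.2878 tilt [-1.e-03 -3.e-04 -1.e+00] F [ 0.1 -0.3 -0.4] w 0.271 gf 39.3
target [ 0.5    -0.2075  0.2136] wz 0.4342 then cm in target heading [ 8.29 34.76 -0.09]
```

Call:
play_rows --pt "-0.5 0.5 0 0 0 0.087" --pt "0 0 0 0 0 0.087" --pt "0 0 0 0 0 0.087" --pt "0 0 0 0 0 0.087" --pt "0 0 0 0 0 0.087"

```text
time: 4.72
tool_pos: [0.4675, 0.1428, 0.213]
tcp_rot: [-3.132, 0.238, -0.001]
wrist_force: [0.6, -0.9, 0.1]
width: 0.272
grip_force: 39.3
```

Call:
play_rows --pt "0.4 2 0 0 0 0" --pt "0.9 3.4 0 0 0 0" --pt "0.9 3.4 0 0 0 0" --pt "0.9 3.4 0 0 0 0" --pt "0.9 3.4 0 0 0 0"

```text
time: 5.13
tool_pos: [0.4842, -0.0189, 0.2131]
tcp_rot: [-3.133, 0.23, -0.001]
wrist_force: [-0.3, 0.1, -1.2]
width: 0.272
grip_force: 39.6
```

Call:
play_rows --pt "0.9 3.4 0 0 0 0" --pt "0.9 3.4 0 0 0 0" --pt "0.9 3.4 0 0 0 0" --pt "0.9 3.4 0 0 0 0" --pt "0.4 1.5 0 0 0 0"

```text
time: 5.55
tool_pos: [0.5019, -0.177, 0.2131]
tcp_rot: [3.131, -0.234, 0.002]
wrist_force: [0.7, 0.2, -0.5]
width: 0.271
grip_force: 39.6
```

Call:
play_rows --pt "0 0 0 0 0 0" --pt "0 0 0 0 0 0" --pt "0 0 0 0 0 0"

```text
time: 5.8
tool_pos: [0.5011, -0.1722, 0.2127]
tcp_rot: [-3.132, 0.231, 0.001]
wrist_force: [-0.3, 1.1, -0.6]
width: 0.271
grip_force: 39.7
```

```bash
python3 go.py spare .165 .2136; python3 pic.py g3 top 350 160 scene 215 130
```

```text
t 5.8 pos [ 0.5011 -0.1722  0.2127] head -0.1474 tilt [-5.e-04  8.e-04 -1.e+00] F [-0.3  1.1 -0.6] w 0.271 gf 39.7
target [ 0.5    -0.2075  0.2136] wz -0.0011 then cm in target heading [ 0.41  3.5  -0.09]
```

View pics/g3.png

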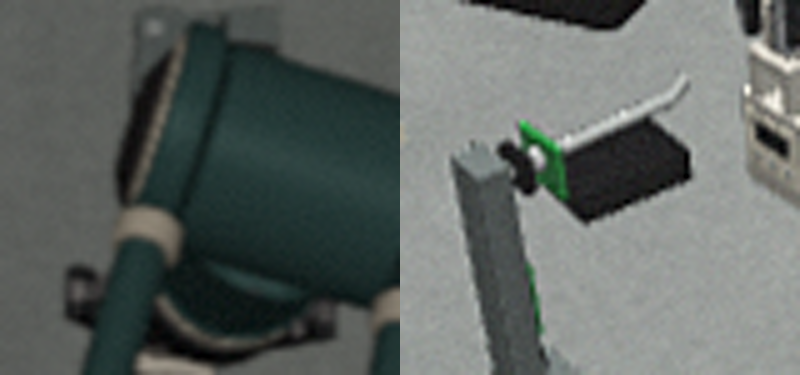

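The scene view shows the prong bare with its tip at (685,80) in the crop, and white upright in the grip to its right. I'll align it, raise the grip force and thread it on.

Call:
play_rows --pt "0.1 1.2 -0.09 0 0 0" --pt "0.2 1.5 0 0 0 0" --pt "0.1 0.8 0 0 0 0" --pt "0 0 0 0 0 0" --pt "0 0 0 0 0 0" --force 90

```text
time: 6.32
tool_pos: [0.4998, -0.208, 0.2139]
tcp_rot: [-3.133, 0.232, 0.0]
wrist_force: [-0.2, -0.3, -1.4]
width: 0.258
grip_force: 89.4
```

```bash
cat > chk.py <<'E'
from h import *
import sys
from scipy.optimize import minimize
# fit held pack (x,y) in scene camera vs TCP; args: colour pack_z
col,zc=sys.argv[1],float(sys.argv[2])
s=sensors.read_state();R=Ro.from_rotvec(s["tcp_rot"]).as_matrix();yaw=np.arctan2(R[1,0],R[0,0])
im=optics.read_camera("scene").astype(int);r,g,b=im[...,0],im[...,1],im[...,2]
c0=proj("scene",[[*s["tool_pos"][:2],zc]])[0].astype(int);x,y=c0-35;K=4
im=cv2.resize(optics.read_camera("scene")[y:y+70,x:x+70],None,fx=K,fy=K,interpolation=cv2.INTER_CUBIC).astype(int)
r,g,b=im[...,0],im[...,1],im[...,2]
cv2.imwrite("pics/last.png",im[...,::-1].astype(np.uint8))
m={"white":(r-b>6)&(r>g)&(r>135),"blue":b-r>45,"red":r-np.maximum(b,g)>45}[col]
def cost(v):
    o=np.zeros(m.shape,np.uint8)
    for B in pack((0,zc)):
        q=cv2.convexHull(((proj("scene",world((s["tool_pos"][0]+v[0]*.01,s["tool_pos"][1]+v[1]*.01,yaw),B))-(x,y)+.5)*K).astype(np.float32));cv2.fillConvexPoly(o,np.round(q*16).astype(int),1,0,4)
    return (o.astype(bool)^m).sum()
best=min((minimize(cost,v0,method="Nelder-Mead",options=dict(initial_simplex=np.array(v0)+[[0,0],[.4,0],[0,.4]])) for v0 in([0,0],[.5,.5],[-.5,-.5],[.5,-.5])),key=lambda q:q.fun)
v=best.x*.01;c,k=np.cos(yaw),np.sin(yaw)
print("mask",m.sum(),"cost",best.fun,"pack-TCP along x,y(yaw frame) mm",(1000*np.array([c*v[0]+k*v[1],-k*v[0]+c*v[1]])).round(1))
E
python3 chk.py white .173; python3 go.py spare .165 .2136
```

```text
mask 2996 cost 6642.0 pack-TCP along x,y(yaw frame) mm [-10.9  -7.8]
t 6.42 pos [ 0.4998 -0.2075  0.2138] head -0.1472 tilt [-2.e-04  5.e-04 -1.e+00] F [ 0.2  0.5 -0.4] w 0.257 gf 89.4
target [ 0.5    -0.2075  0.2136] wz -0.0008 then cm in target heading [ 0.03 -0.01  0.02]
```

Call:
play_rows --pt "0.8 0 0 0 0 0" --pt "0.8 0 0 0 0 0" --pt "0.5 0 0 0 0 0" --pt "0.4 0 0 0 0 0" --pt "0.3 0 0 0 0 0"

```text
time: 6.83
tool_pos: [0.5284, -0.212, 0.2138]
tcp_rot: [-3.133, 0.23, 0.0]
wrist_force: [1.2, -0.2, -1.1]
width: 0.26
grip_force: 89.4
```

Call:
play_rows --pt "0.3 0 0 0 0 0" --pt "0.3 0 0 0 0 0" --pt "0.2 0 0 0 0 0" --pt "0 0 0 0 0 0"

```text
time: 7.17
tool_pos: [0.5358, -0.2133, 0.2138]
tcp_rot: [-3.133, 0.231, -0.0]
wrist_force: [-0.2, -0.9, -1.0]
width: 0.258
grip_force: 89.4
```

```bash
python3 go.py spare .095 .2136
python3 - <<'E'
from h import *
P=json.load(open("p.json"))["spare"]
im=optics.read_camera("scene");c=proj("scene",world(P,[(-.12,0,.18)]))[0].astype(int)
im=im[c[1]-45:c[1]+30,c[0]-50:c[0]+50];cv2.imwrite("pics/g4.png",cv2.cvtColor(cv2.resize(im,(800,600),interpolation=cv2.INTER_CUBIC),cv2.COLOR_RGB2BGR))
for r in range(20,75,6): print(" ".join("%3d"%v for v in im[r,20:90:2].mean(1)))
E
```

```text
t 7.17 pos [ 0.5358 -0.2133  0.2138] head -0.1472 tilt [ 1.e-04  0.e+00 -1.e+00] F [-0.2 -0.9 -1. ] w 0.258 gf 89.4
target [ 0.5693 -0.2177  0.2136] wz -0.0008 then cm in target heading [ 3.37 -0.05  0.02]
 28  28  22  28  26  24  21  30  27  33  20  19  86  36  35  27  25  62  26  27  44  30  99 152 149 150 154 151 149 152 155 151 151 152 149
 28  24  31  28  24  29  17  25  27  27  21  23  90  25  34  79  78  27  32  97 157 149 155 153 148 152 153 148 157 153 151 152 155 150 154
150 147 146 150 158 158 149 126 123 130 160 153 147  44  53  61 119  32  34  42 156 152 155 153 145 157 152 156 160 155 156 153 154 152 150
149 152 157 152 153 150 152 153 152 152 151 150 152 143 106 141 230 201 230 177 131 150 155 156 151 149 157 152 149 152 152 151 151 150 143
148 153 150 147 154 151 151 152 154 151 149 151 150 178 126 190 129 117 136 131 122 154 159 150 158 155 159 155 145 151 154 155 151 152 154
136 156 154 151 151 151 153 144 181 197 164  95  27  64  88 132 145 123 219 227 172 121 151 152 156 159 157 161 159 156 150 152 156 155 148
 35 213 109  49  75  64  27  29  33  33  34  40  34  23 124 137  84  10 130 128 131 126 156 153 151 155 154 150 152 154 157 154 151 158 155
 26  25  68  53  68  31  37  37  42  34  29  31  26  28  31  86 107 123 138 145 131 129 119 156 156 157 153 155 145 154 155 155 155 156 155
154 157 154 155 163  75  18  23  23  56 135 161 159 153 150 151 154 153 146 124 139 154 159 155 158 151 158 154 153 150 152 148 158 155 154
 96 158 147 152 153 151 149 154 149 159 148 151 150 145 154 151 152 156 152 156 152 149 159 160 159 156 159 156 152 154 159 158 156 158 158
```

No contact force with the tip already inside the eye, so I continue.

Call:
play_rows --pt "0.4 0 0 0 0 0" --pt "0.4 0 0 0 0 0" --pt "0.5 0 0 0 0 0" --pt "0.5 0 0 0 0 0" --pt "0.5 0 0 0 0 0"

```text
time: 7.63
tool_pos: [0.5588, -0.2167, 0.214]
tcp_rot: [3.133, -0.231, 0.0]
wrist_force: [-0.2, 0.8, -0.5]
width: 0.259
grip_force: 89.4
```

Call:
play_rows --pt "0.5 0 0 0 0 0" --pt "0.6 0 0 0 0 0" --pt "0.3 0 0.3 0 0 0" --pt "0 0 0.4 0 0 0" --pt "0 0 0 0 0 0"

```text
time: 8.05
tool_pos: [0.5716, -0.2184, 0.2055]
tcp_rot: [-3.132, 0.231, 0.003]
wrist_force: [-0.2, -0.1, -0.8]
width: 0.254
grip_force: 89.4
```

```bash
python3 go.py spare .06 .207
```

```text
t 8.05 pos [ 0.5716 -0.2184  0.2055] head -0.147 tilt [-2.1e-03  8.0e-04 -1.0e+00] F [-0.2 -0.1 -0.8] w 0.254 gf 89.4
target [ 0.6039 -0.2228  0.207 ] wz -0.0007 then cm in target heading [ 3.26 -0.03 -0.15]
```

Call:
play_rows --pt "0.6 0 0 0 0 0" --pt "0.6 0 0 0 0 0" --pt "0.6 0 0 0 0 0" --pt "0.5 0 0 0 0 0" --pt "0.3 0 0 0 0 0"

```text
time: 8.47
tool_pos: [0.5988, -0.2227, 0.2071]
tcp_rot: [3.133, -0.231, 0.001]
wrist_force: [0.3, -0.5, -0.7]
width: 0.261
grip_force: 89.4
```

Call:
play_rows --pt "0.2 0 0 0 0 0" --pt "0.2 0 0 0 0 0" --pt "0.1 0 0 0 0 0" --pt "0 0 0 0 0 0"

```text
time: 8.8
tool_pos: [0.6029, -0.2232, 0.2069]
tcp_rot: [3.133, -0.231, -0.0]
wrist_force: [0.1, 0.6, -1.3]
width: 0.258
grip_force: 89.4
```

```bash
python3 go.py spare .045 .207
```

```text
t 8.8 pos [ 0.6029 -0.2232  0.2069] head -0.1472 tilt [-0. -0. -1.] F [ 0.1  0.6 -1.3] w 0.258 gf 89.4
target [ 0.6187 -0.225   0.207 ] wz -0.0009 then cm in target heading [ 1.6  -0.06 -0.01]
```

Call:
play_rows --pt "0.2 0 0 0 0 0" --pt "0.2 0 0 0 0 0" --pt "0.1 0 0 0 0 0" --pt "0 0 0 0 0 0"

```text
time: 9.13
tool_pos: [0.6079, -0.224, 0.2069]
tcp_rot: [3.133, -0.231, 0.0]
wrist_force: [-0.6, 0.3, -1.4]
width: 0.258
grip_force: 89.4
```

Call:
play_rows --pt "0.2 0 0 0 0 0" --pt "0.2 0 0 0 0 0" --pt "0.1 0 0 0 0 0" --pt "0 0 0 0 0 0"

```text
time: 9.47
tool_pos: [0.6129, -0.2247, 0.2069]
tcp_rot: [-3.133, 0.231, -0.0]
wrist_force: [-0.0, 0.1, -1.0]
width: 0.258
grip_force: 89.4
```

Call:
play_rows --pt "0.2 0 0 0 0 0" --pt "0.1 0 0 0 0 0" --pt "0.1 0 0 0 0 0" --pt "0 0 0 0 0 0"

```text
time: 9.8
tool_pos: [0.6168, -0.2253, 0.2069]
tcp_rot: [3.133, -0.231, 0.0]
wrist_force: [-0.2, -0.4, -0.3]
width: 0.256
grip_force: 89.4
```

Call:
play_rows --pt "0.2 0 0 0 0 0" --pt "0.1 0 0 0 0 0" --pt "0 0 0 0 0 0" --pt "0 0 0 0 0 0"

```text
time: 10.13
tool_pos: [0.6196, -0.2257, 0.2068]
tcp_rot: [-3.133, 0.231, 0.0]
wrist_force: [-0.4, 0.9, -1.2]
width: 0.259
grip_force: 89.4
```

Call:
play_rows --pt "0.2 0 0 0 0 0" --pt "0.1 0 0 0 0 0" --pt "0 0 0 0 0 0" --pt "0 0 0 0 0 0"

```text
time: 10.47
tool_pos: [0.6226, -0.2261, 0.2069]
tcp_rot: [-3.133, 0.231, 0.0]
wrist_force: [0.0, -0.7, -1.5]
width: 0.255
grip_force: 89.4
```

Call:
play_rows --pt "0.2 0 0 0 0 0" --pt "0.1 0 0 0 0 0" --pt "0 0 0 0 0 0" --pt "0 0 0 0 0 0"

```text
time: 10.8
tool_pos: [0.6247, -0.2265, 0.2067]
tcp_rot: [-3.133, 0.231, 0.003]
wrist_force: [-4.7, -0.1, 1.3]
width: 0.258
grip_force: 89.6
```

Contact with the plunger at about 4.7 N. I'll press about 3 mm further.

Call:
play_rows --pt "0.15 0 0 0 0 0" --pt "0.15 0 0 0 0 0" --pt "0 0 0 0 0 0" --pt "0 0 0 0 0 0" --pt "0 0 0 0 0 0"

```text
time: 11.22
tool_pos: [0.627, -0.2269, 0.2066]
tcp_rot: [-3.133, 0.231, 0.005]
wrist_force: [-7.2, 0.4, 2.3]
width: 0.253
grip_force: 89.7
```

Call:
play_rows --pt "-0.3 0 0 0 0 0" --pt "-0.5 0 0 0 0 0" --pt "-0.2 0 0.25 0 0 0" --pt "0 0 0.2 0 0 0" --pt "0 0 0 0 0 0"

```text
time: 11.63
tool_pos: [0.6189, -0.2255, 0.202]
tcp_rot: [-3.133, 0.231, -0.001]
wrist_force: [0.5, 0.4, -0.9]
width: 0.256
grip_force: 89.4
```

Call:
play_rows --pt "0 0 0 0 0 0" --pt "0 0 0 0 0 0"

```text
time: 11.8
tool_pos: [0.619, -0.2256, 0.2024]
tcp_rot: [3.133, -0.231, 0.001]
wrist_force: [-0.1, 0.2, -1.1]
width: 0.255
grip_force: 89.4
```

Call:
play_rows --pt "0 0 0 0 0 0" --pt "0 0 0 0 0 0" --pt "0 0 0 0 0 0" --grip 0.4 --force 30

```text
time: 12.05
tool_pos: [0.6189, -0.2256, 0.2027]
tcp_rot: [3.133, -0.231, 0.001]
wrist_force: [-0.2, 0.4, 0.2]
width: 0.598
grip_force: 0.0
```

Call:
play_rows --pt "0 0 -1 0 0 0" --pt "0 0 -2 0 0 0" --pt "0 0 -4 0 0 0" --pt "0 0 -3 0 0 0" --pt "0 0 0 0 0 0"

```text
time: 12.47
tool_pos: [0.6222, -0.227, 0.3127]
tcp_rot: [3.129, -0.231, 0.022]
wrist_force: [1.4, 0.8, 1.7]
width: 0.601
grip_force: 0.0
```

```bash
python3 go.py full .0505 .30
```

```text
t 12.47 pos [ 0.6222 -0.227   0.3127] head -0.1472 tilt [ 0.0136 -0.0055 -0.9999] F [1.4 0.8 1.7] w 0.601 gf 0.0
target [0.5819 0.181  0.3   ] wz -0.4345 then cm in target heading [  7.7  -40.27   1.27]
```

Call:
play_rows --pt "0 0 0 0 0 -0.087" --pt "0 0 0 0 0 -0.087" --pt "0 0 0 0 0 -0.087" --pt "0 0 0 0 0 -0.087" --pt "0 0 0 0 0 -0.087"

```text
time: 12.88
tool_pos: [0.6188, -0.2256, 0.3034]
tcp_rot: [3.108, 0.457, 0.002]
wrist_force: [-0.0, -0.0, 0.3]
width: 0.602
grip_force: 0.0
```

Call:
play_rows --pt "0.75 -3.8 0 0 0 0" --pt "0.75 -3.8 0 0 0 0" --pt "0.75 -3.8 0 0 0 0" --pt "0.75 -3.8 0 0 0 0" --pt "0.75 -3.8 0 0 0 0"

```text
time: 13.3
tool_pos: [0.6004, -0.0312, 0.3034]
tcp_rot: [3.109, 0.449, 0.002]
wrist_force: [0.6, -0.5, -0.7]
width: 0.601
grip_force: 0.0
```

Call:
play_rows --pt "0.75 -3.8 0 0 0 0" --pt "0.75 -3.8 0 0 0 0" --pt "0.75 -3.8 0 0 0 0" --pt "0.75 -3.8 0 0 0 0" --pt "0.75 -3.8 0 0 0 0"

```text
time: 13.72
tool_pos: [0.5823, 0.162, 0.3036]
tcp_rot: [-3.109, -0.45, -0.003]
wrist_force: [0.6, -0.1, -0.0]
width: 0.599
grip_force: 0.0
```

Call:
play_rows --pt "0.4 -2.0 0 0 0 0" --pt "0 0 0 0 0 0" --pt "0 0 0 0 0 0" --pt "0 0 0 0 0 0"

```text
time: 14.05
tool_pos: [0.581, 0.18, 0.3029]
tcp_rot: [3.108, 0.451, 0.001]
wrist_force: [0.1, -0.9, 0.5]
width: 0.605
grip_force: 0.0
```

```bash
python3 go.py full .0505 .201
```

```text
t 14.05 pos [0.581  0.18   0.3029] head 0.2881 tilt [ 7.e-04 -6.e-04 -1.e+00] F [ 0.1 -0.9  0.5] w 0.605 gf 0.0
target [0.5819 0.181  0.201 ] wz 0.0007 then cm in target heading [ 0.12 -0.08 10.19]
```

Call:
play_rows --pt "0.12 -0.08 3 0 0 0" --pt "0 0 3.5 0 0 0" --pt "0 0 2 0 0 0" --pt "0 0 1.1 0 0 0" --pt "0 0 0.5 0 0 0"

```text
time: 14.47
tool_pos: [0.5808, 0.1797, 0.1991]
tcp_rot: [3.109, 0.447, -0.006]
wrist_force: [-0.5, -0.2, -0.3]
width: 0.603
grip_force: 0.0
```

Call:
play_rows --pt "0 0 0 0 0 0" --pt "0 0 0 0 0 0" --pt "0 0 0 0 0 0"

```text
time: 14.72
tool_pos: [0.5832, 0.1815, 0.2036]
tcp_rot: [-3.109, -0.45, -0.006]
wrist_force: [0.1, -0.7, 0.6]
width: 0.597
grip_force: 0.0
```

```bash
python3 go.py full .0505 .2015
python3 - <<'E'
# where is blue tab? scene mask of blue, vs predicted tab centroid
from h import *
im=optics.read_camera("scene").astype(int);m=(im[...,2]-im[...,0]>45);m[:,:345]=0;m[:,420:]=0
p=json.load(open("p.json"))["full"]
for d in(.046,.0505,.055): print(d,proj("scene",world(p,[(-d,-.012,.226),(-d,.012,.226)])).round(1).tolist())
for r in range(185,215,2):
    c=np.where(m[r])[0];print(r,c.min() if len(c) else None,c.max() if len(c) else None)
E
```

```text
t 14.72 pos [0.5832 0.1815 0.2036] head 0.2873 tilt [ 3.5e-03  9.0e-04 -1.0e+00] F [ 0.1 -0.7  0.6] w 0.597 gf 0.0
target [0.5819 0.181  0.2015] wz -0.0001 then cm in target heading [-0.14  0.01  0.21]
0.046 [[378.0, 198.5], [388.6, 201.2]]
0.0505 [[378.6, 197.3], [389.1, 199.9]]
0.055 [[379.1, 196.1], [389.6, 198.7]]
185 345 357
187 345 363
189 345 365
191 345 366
193 345 365
195 345 365
197 345 385
199 348 390
201 353 390
203 357 389
205 384 389
207 387 388
209 387 391
211 374 391
213 386 390
```

Call:
play_rows --pt "0 0 0.1 0 0 0" --pt "0 0 0 0 0 0" --pt "0 0 0 0 0 0" --pt "0 0 0 0 0 0" --pt "0 0 0 0 0 0" --grip 1.0 --force 90

```text
time: 15.18
tool_pos: [0.5822, 0.1821, 0.2016]
tcp_rot: [-3.108, -0.451, -0.003]
wrist_force: [-1.5, 1.6, 5.7]
width: 0.258
grip_force: 88.5
```

```bash
python3 go.py full .0505 .2015
```

```text
t 15.18 pos [0.5822 0.1821 0.2016] head 0.288 tilt [ 0.0017  0.0011 -1.    ] F [-1.5  1.6  5.7] w 0.258 gf 88.5
target [0.5819 0.181  0.2015] wz 0.0006 then cm in target heading [-0.07  0.1   0.01]
```

Call:
play_rows --pt "0 0 -0.6 0 0 0" --pt "0 0 -0.67 0 0 0" --pt "0 0 0 0 0 0" --pt "0 0 0 0 0 0"

```text
time: 15.52
tool_pos: [0.5819, 0.1814, 0.2133]
tcp_rot: [3.109, 0.45, 0.001]
wrist_force: [0.1, -0.7, -2.5]
width: 0.257
grip_force: 88.1
```

Call:
play_rows --pt "-0.8 0 0 0 0 0" --pt "-1.3 0 0 0 0 0" --pt "-1.3 0 0 0 0 0" --pt "-1.3 0 0 0 0 0" --pt "-1.3 0 0 0 0 0"

```text
time: 15.93
tool_pos: [0.5226, 0.164, 0.2123]
tcp_rot: [3.109, 0.45, -0.003]
wrist_force: [-0.4, 0.2, -1.0]
width: 0.259
grip_force: 88.1
```

Call:
play_rows --pt "-1.3 0 0 0 0 0" --pt "-1.3 0 0 0 0 0" --pt "-1.3 0 0 0 0 0" --pt "-1.3 0 0 0 0 0" --pt "-0.8 0 0 0 0 0"

```text
time: 16.35
tool_pos: [0.4645, 0.1468, 0.2123]
tcp_rot: [3.109, 0.45, -0.003]
wrist_force: [-1.1, 0.2, -1.8]
width: 0.258
grip_force: 88.1
```

```bash
python3 go.py spare .165 .2136; python3 chk.py blue .173
```

```text
t 16.35 pos [0.4645 0.1468 0.2123] head 0.2878 tilt [-2.e-03 -6.e-04 -1.e+00] F [-1.1  0.2 -1.8] w 0.258 gf 88.1
target [ 0.5    -0.2075  0.2136] wz 0.4341 then cm in target heading [ 8.68 34.53 -0.13]
mask 10299 cost 8151.0 pack-TCP along x,y(yaw frame) mm [-5.  -0.8]
```

Call:
play_rows --pt "0 0 -0.08 0 0 0.087" --pt "0 0 0 0 0 0.087" --pt "0 0 0 0 0 0.087" --pt "0 0 0 0 0 0.087" --pt "0 0 0 0 0 0.087"

```text
time: 16.87
tool_pos: [0.4672, 0.1476, 0.2138]
tcp_rot: [-3.132, 0.238, -0.001]
wrist_force: [-0.3, 0.4, -0.9]
width: 0.258
grip_force: 88.1
```

Call:
play_rows --pt "0.5 2 0 0 0 0" --pt "0.9 3.5 0 0 0 0" --pt "0.9 3.5 0 0 0 0" --pt "0.9 3.5 0 0 0 0" --pt "0.9 3.5 0 0 0 0"

```text
time: 17.28
tool_pos: [0.4843, -0.0183, 0.214]
tcp_rot: [3.133, -0.23, 0.001]
wrist_force: [0.1, -0.2, -1.0]
width: 0.258
grip_force: 88.5
```

Call:
play_rows --pt "0.9 3.5 0 0 0 0" --pt "0.9 3.5 0 0 0 0" --pt "0.9 3.5 0 0 0 0" --pt "0.9 3.5 0 0 0 0" --pt "0.9 3.5 0 0 0 0"

```text
time: 17.7
tool_pos: [0.503, -0.1987, 0.2139]
tcp_rot: [3.133, -0.232, 0.001]
wrist_force: [1.1, 0.2, -1.5]
width: 0.26
grip_force: 88.5
```

Call:
play_rows --pt "0 1 0 0 0 0" --pt "0 0 0 0 0 0" --pt "0 0 0 0 0 0" --pt "0 0 0 0 0 0"

```text
time: 18.03
tool_pos: [0.5011, -0.2055, 0.2135]
tcp_rot: [-3.132, 0.231, 0.001]
wrist_force: [0.0, 0.1, -1.3]
width: 0.254
grip_force: 88.7
```

```bash
python3 go.py spare .165 .2138; python3 chk.py blue .173
```

```text
t 18.03 pos [ 0.5011 -0.2055  0.2135] head -0.147 tilt [-6.e-04  1.e-03 -1.e+00] F [ 0.   0.1 -1.3] w 0.254 gf 88.7
target [ 0.5    -0.2075  0.2138] wz -0.0006 then cm in target heading [-0.07  0.21 -0.03]
mask 5771 cost 3941.0 pack-TCP along x,y(yaw frame) mm [-4.9 -3.8]
```

Call:
play_rows --pt "0.7 0.2 -0.03 0 0 0" --pt "0.8 0 0 0 0 0" --pt "0.5 0 0 0 0 0" --pt "0.4 0 0 0 0 0" --pt "0.3 0 0 0 0 0"

```text
time: 18.55
tool_pos: [0.5284, -0.2122, 0.2142]
tcp_rot: [3.133, -0.23, 0.0]
wrist_force: [-0.1, 0.1, -1.3]
width: 0.257
grip_force: 88.7
```

Call:
play_rows --pt "0.3 0 0 0 0 0" --pt "0.3 0 0 0 0 0" --pt "0.2 0 0 0 0 0" --pt "0 0 0 0 0 0"

```text
time: 18.88
tool_pos: [0.5358, -0.2136, 0.2141]
tcp_rot: [3.133, -0.231, 0.0]
wrist_force: [0.1, 0.5, -1.1]
width: 0.263
grip_force: 88.7
```

```bash
python3 go.py spare .095 .2138
```

```text
t 18.88 pos [ 0.5358 -0.2136  0.2141] head -0.1472 tilt [ 1.e-04 -0.e+00 -1.e+00] F [ 0.1  0.5 -1.1] w 0.263 gf 88.7
target [ 0.5693 -0.2177  0.2138] wz -0.0008 then cm in target heading [ 3.37 -0.08  0.03]
```

Call:
play_rows --pt "0.4 0 0 0 0 0" --pt "0.4 0 0 0 0 0" --pt "0.5 0 0 0 0 0" --pt "0.5 0 0 0 0 0" --pt "0.5 0 0 0 0 0"

```text
time: 19.3
tool_pos: [0.5588, -0.217, 0.2142]
tcp_rot: [3.133, -0.231, 0.0]
wrist_force: [-0.2, -0.8, -2.1]
width: 0.258
grip_force: 88.7
```

Call:
play_rows --pt "0.5 0 0 0 0 0" --pt "0.6 0 0 0 0 0" --pt "0.3 0 0.3 0 0 0" --pt "0 0 0.4 0 0 0" --pt "0 0 0 0 0 0"

```text
time: 19.72
tool_pos: [0.5715, -0.2186, 0.2057]
tcp_rot: [-3.132, 0.231, 0.003]
wrist_force: [-0.3, 0.2, -2.6]
width: 0.256
grip_force: 88.7
```

Call:
play_rows --pt "0.5 0 0 0 0 0" --pt "0.5 0 0 0 0 0" --pt "0.3 0 0 0 0 0" --pt "0 0 0 0 0 0" --pt "0 0 0 0 0 0"

```text
time: 20.13
tool_pos: [0.5852, -0.2209, 0.2073]
tcp_rot: [3.133, -0.231, 0.0]
wrist_force: [-0.3, 0.1, -1.7]
width: 0.26
grip_force: 88.7
```

```bash
python3 go.py spare .065 .2065
```

```text
t 20.13 pos [ 0.5852 -0.2209  0.2073] head -0.1471 tilt [ 2.e-04 -1.e-04 -1.e+00] F [-0.3  0.1 -1.7] w 0.26 gf 88.7
target [ 0.599  -0.2221  0.2065] wz -0.0007 then cm in target heading [ 1.38 -0.09  0.08]
```

Call:
play_rows --pt "0.3 0 0 0 0 0" --pt "0.3 0 0 0 0 0" --pt "0.1 0 0 0 0 0" --pt "0 0 0 0 0 0"

```text
time: 20.47
tool_pos: [0.5921, -0.2219, 0.2072]
tcp_rot: [3.133, -0.231, 0.0]
wrist_force: [-0.2, -1.0, -2.4]
width: 0.261
grip_force: 88.7
```

Call:
play_rows --pt "0.15 0 0 0 0 0" --pt "0.15 0 0 0 0 0" --pt "0 0 0 0 0 0" --pt "0 0 0 0 0 0"

```text
time: 20.8
tool_pos: [0.5949, -0.2223, 0.2072]
tcp_rot: [-3.133, 0.231, -0.0]
wrist_force: [-1.0, -0.6, -1.6]
width: 0.261
grip_force: 88.7
```

Call:
play_rows --pt "0.15 0 0 0 0 0" --pt "0.15 0 0 0 0 0" --pt "0 0 0 0 0 0" --pt "0 0 0 0 0 0"

```text
time: 21.13
tool_pos: [0.5966, -0.2226, 0.207]
tcp_rot: [-3.133, 0.231, 0.005]
wrist_force: [-5.5, 1.1, 1.1]
width: 0.259
grip_force: 89.0
```

Call:
play_rows --pt "0.15 0 0 0 0 0" --pt "0.1 0 0 0 0 0" --pt "0 0 0 0 0 0" --pt "0 0 0 0 0 0" --pt "0 0 0 0 0 0"

```text
time: 21.55
tool_pos: [0.5984, -0.2229, 0.207]
tcp_rot: [-3.132, 0.231, 0.007]
wrist_force: [-6.9, 1.0, 2.7]
width: 0.258
grip_force: 89.1
```

Call:
play_rows --pt "0.12 0 0 0 0 0" --pt "0 0 0 0 0 0" --pt "0 0 0 0 0 0" --pt "0 0 0 0 0 0"

```text
time: 21.88
tool_pos: [0.5992, -0.223, 0.207]
tcp_rot: [-3.132, 0.231, 0.008]
wrist_force: [-8.5, 1.0, 4.1]
width: 0.259
grip_force: 89.2
```

Plunger at about 8.5 N, so roughly 5 mm. Now I back off, hang blue, release and rise.

Call:
play_rows --pt "-0.3 0 0 0 0 0" --pt "-0.5 0 0 0 0 0" --pt "-0.3 0 0.25 0 0 0" --pt "0 0 0.22 0 0 0" --pt "0 0 0 0 0 0"

```text
time: 22.3
tool_pos: [0.5905, -0.2216, 0.2019]
tcp_rot: [-3.133, 0.231, -0.0]
wrist_force: [-1.2, -0.8, -2.0]
width: 0.26
grip_force: 88.7
```

Call:
play_rows --pt "0 0 0 0 0 0" --pt "0 0 0 0 0 0"

```text
time: 22.47
tool_pos: [0.5909, -0.2217, 0.2025]
tcp_rot: [3.133, -0.231, 0.001]
wrist_force: [0.2, -0.3, -1.0]
width: 0.259
grip_force: 88.7
```

Call:
play_rows --pt "0 0 0 0 0 0" --pt "0 0 0 0 0 0" --pt "0 0 0 0 0 0" --grip 0.4 --force 30

```text
time: 22.72
tool_pos: [0.591, -0.2218, 0.2029]
tcp_rot: [3.133, -0.231, 0.001]
wrist_force: [0.1, 0.3, 0.1]
width: 0.597
grip_force: 0.0
```

Call:
play_rows --pt "0 0 -1 0 0 0" --pt "0 0 -2 0 0 0" --pt "0 0 -4 0 0 0" --pt "0 0 -3 0 0 0" --pt "0 0 0 0 0 0"

```text
time: 23.13
tool_pos: [0.5942, -0.2232, 0.3126]
tcp_rot: [3.128, -0.231, 0.022]
wrist_force: [0.9, -0.8, 1.7]
width: 0.599
grip_force: 0.0
```

Call:
play_rows --pt "0 0 0 0 0 -0.087" --pt "0 0 0 0 0 -0.087" --pt "0 0 0 0 0 -0.087" --pt "0 0 0 0 0 -0.087" --pt "0 0 0 0 0 -0.087"

```text
time: 23.55
tool_pos: [0.5908, -0.2218, 0.3035]
tcp_rot: [3.108, 0.457, 0.002]
wrist_force: [-0.2, -0.7, -0.2]
width: 0.595
grip_force: 0.0
```

```bash
python3 go.py full .0239 .30
```

```text
t 23.55 pos [ 0.5908 -0.2218  0.3035] head 0.2921 tilt [ 1.2e-03 -5.0e-04 -1.0e+00] F [-0.2 -0.7 -0.2] w 0.595 gf 0.0
target [0.6074 0.1886 0.3   ] wz 0.0047 then cm in target heading [ 13.22 -38.88   0.35]
```

Call:
play_rows --pt "1.2 -3.54 0 0 0 0" --pt "1.2 -3.54 0 0 0 0" --pt "1.2 -3.54 0 0 0 0" --pt "1.2 -3.54 0 0 0 0" --pt "1.2 -3.54 0 0 0 0"

```text
time: 23.97
tool_pos: [0.5979, -0.0335, 0.3036]
tcp_rot: [3.109, 0.45, 0.002]
wrist_force: [-0.9, -0.3, 0.1]
width: 0.6
grip_force: 0.0
```

Call:
play_rows --pt "1.2 -3.54 0 0 0 0" --pt "1.2 -3.54 0 0 0 0" --pt "1.2 -3.54 0 0 0 0" --pt "1.2 -3.54 0 0 0 0" --pt "1.2 -3.54 0 0 0 0"

```text
time: 24.38
tool_pos: [0.6052, 0.1537, 0.3036]
tcp_rot: [-3.109, -0.451, -0.003]
wrist_force: [0.3, -0.2, -0.2]
width: 0.598
grip_force: 0.0
```

Call:
play_rows --pt "1.2 -3.54 0 0 0 0" --pt "0 0 0 0 0 0" --pt "0 0 0 0 0 0" --pt "0 0 0 0 0 0"

```text
time: 24.72
tool_pos: [0.6066, 0.1891, 0.303]
tcp_rot: [3.108, 0.452, 0.001]
wrist_force: [0.0, -1.1, 0.6]
width: 0.6
grip_force: 0.0
```

```bash
python3 go.py full .0239 .201
python3 - <<'E'
from h import *
im=optics.read_camera("scene").astype(int);m=(im[...,0]-np.maximum(im[...,2],im[...,1])>45);m[:,:355]=0;m[:,420:]=0
p=json.load(open("p.json"))["full"]
for d in(.020,.0239,.028): print(d,proj("scene",world(p,[(-d+s,y,.226) for s in(-.006,.006) for y in(-.012,.012)])).round(1).tolist())
for r in range(195,215):
    c=np.where(m[r])[0];print(r,c.min() if len(c) else None,c.max() if len(c) else None,end="; ")
E
```

```text
t 24.72 pos [0.6066 0.1891 0.303 ] head 0.2887 tilt [ 6.e-04 -6.e-04 -1.e+00] F [ 0.  -1.1  0.6] w 0.6 gf 0.0
target [0.6074 0.1886 0.201 ] wz 0.0013 then cm in target heading [ 0.06  0.07 10.2 ]
0.02 [[375.7, 204.0], [386.5, 206.7], [374.2, 207.4], [385.1, 210.2]]
0.0239 [[376.1, 202.9], [386.9, 205.6], [374.7, 206.3], [385.5, 209.1]]
0.028 [[376.6, 201.8], [387.3, 204.5], [375.2, 205.1], [386.0, 207.9]]
195 None None; 196 None None; 197 None None; 198 None None; 199 None None; 200 None None; 201 None None; 202 None None; 203 None None; 204 377 379; 205 376 383; 206 375 386; 207 375 386; 208 375 386; 209 375 386; 210 375 385; 211 375 385; 212 373 385; 213 372 385; 214 372 385;
```

Red is still where expected. Descend and grip.

Call:
play_rows --pt "0 0.07 3 0 0 0" --pt "0 0 3.5 0 0 0" --pt "0 0 2 0 0 0" --pt "0 0 1.1 0 0 0" --pt "0 0 0.5 0 0 0"

```text
time: 25.18
tool_pos: [0.6057, 0.1866, 0.1992]
tcp_rot: [3.109, 0.447, -0.006]
wrist_force: [-0.8, -0.3, 0.3]
width: 0.6
grip_force: 0.0
```

Call:
play_rows --pt "0 0 0.1 0 0 0" --pt "0 0 0 0 0 0" --pt "0 0 0 0 0 0" --pt "0 0 0 0 0 0"

```text
time: 25.52
tool_pos: [0.6081, 0.1887, 0.2027]
tcp_rot: [-3.109, -0.45, -0.005]
wrist_force: [-0.6, 0.2, 0.6]
width: 0.601
grip_force: 0.0
```

Call:
play_rows --pt "0 0 0 0 0 0" --pt "0 0 0 0 0 0" --pt "0 0 0 0 0 0" --pt "0 0 0 0 0 0" --grip 1.0 --force 80

```text
time: 25.85
tool_pos: [0.6074, 0.1888, 0.2017]
tcp_rot: [-3.109, -0.451, -0.003]
wrist_force: [-0.4, -0.1, 4.1]
width: 0.257
grip_force: 78.5
```

Call:
play_rows --pt "0 0 -0.6 0 0 0" --pt "0 0 -0.67 0 0 0" --pt "0 0 0 0 0 0" --pt "0 0 0 0 0 0"

```text
time: 26.18
tool_pos: [0.607, 0.1886, 0.2137]
tcp_rot: [-3.109, -0.451, -0.001]
wrist_force: [-0.5, -0.3, -0.8]
width: 0.262
grip_force: 78.3
```

```bash
python3 go.py full .165 .2136
```

```text
t 26.18 pos [0.607  0.1886 0.2137] head 0.2878 tilt [ 8.e-04  2.e-04 -1.e+00] F [-0.5 -0.3 -0.8] w 0.262 gf 78.3
target [0.4721 0.1486 0.2136] wz 0.0005 then cm in target heading [-1.408e+01  1.000e-02  1.000e-02]
```

Call:
play_rows --pt "-0.8 0 0 0 0 0" --pt "-1.4 0 0 0 0 0" --pt "-1.4 0 0 0 0 0" --pt "-1.4 0 0 0 0 0" --pt "-1.4 0 0 0 0 0"

```text
time: 26.6
tool_pos: [0.5438, 0.1699, 0.2124]
tcp_rot: [3.109, 0.45, -0.003]
wrist_force: [0.3, 0.9, -1.3]
width: 0.261
grip_force: 78.3
```

Call:
play_rows --pt "-1.4 0 -0.05 0 0 0" --pt "-1.4 0 0 0 0 0" --pt "-1.4 0 0 0 0 0" --pt "-1.4 0 0 0 0 0" --pt "-1.4 0 0 0 0 0"

```text
time: 27.02
tool_pos: [0.4766, 0.15, 0.2131]
tcp_rot: [3.109, 0.45, -0.002]
wrist_force: [-0.5, -0.6, -0.9]
width: 0.261
grip_force: 78.3
```

Call:
play_rows --pt "-1 0 0 0 0 0" --pt "0 0 0 0 0 0.085" --pt "0 0 0 0 0 0.085" --pt "0 0 0 0 0 0.085" --pt "0 0 0 0 0 0"

```text
time: 27.43
tool_pos: [0.4681, 0.1475, 0.2135]
tcp_rot: [3.141, 0.048, -0.001]
wrist_force: [0.7, 0.1, -1.9]
width: 0.258
grip_force: 78.3
```

```bash
python3 go.py tray 0 .2136
```

```text
t 27.43 pos [0.4681 0.1475 0.2135] head 0.0307 tilt [-4.e-04 -1.e-04 -1.e+00] F [ 0.7  0.1 -1.9] w 0.258 gf 78.3
target [ 0.505  -0.0307  0.2136] wz -0.0019 then cm in target heading [ 3.100e+00  1.793e+01 -1.000e-02]
```

Call:
play_rows --pt "0.4 2.2 0 0 0 0" --pt "0.6 3.5 0 0 0 0" --pt "0.6 3.5 0 0 0 0" --pt "0.6 3.5 0 0 0 0" --pt "0.6 3.5 0 0 0 0"

```text
time: 27.85
tool_pos: [0.5018, -0.0147, 0.2136]
tcp_rot: [-3.141, -0.057, -0.0]
wrist_force: [0.6, 0.0, -1.7]
width: 0.261
grip_force: 78.7
```

Call:
play_rows --pt "0.3 1.7 0 0 0 0" --pt "0 0 0 0 0 0" --pt "0 0 0 0 0 0" --pt "0 0 0 0 0 0"

```text
time: 28.18
tool_pos: [0.5051, -0.0297, 0.2133]
tcp_rot: [-3.14, -0.053, 0.001]
wrist_force: [0.3, -1.2, -1.1]
width: 0.261
grip_force: 78.9
```

```bash
python3 go.py tray 0 .2136; python3 chk.py red .173
python3 - <<'E'
from h import *
im=cv2.cvtColor(optics.read_camera("scene"),cv2.COLOR_RGB2BGR)
a=cv2.resize(im[130:255,210:370],(800,625),interpolation=cv2.INTER_CUBIC)[:600]
cv2.imwrite("pics/g5.png",a)
E
```

```text
t 28.18 pos [ 0.5051 -0.0297  0.2133] head 0.0336 tilt [-8.e-04  8.e-04 -1.e+00] F [ 0.3 -1.2 -1.1] w 0.261 gf 78.9
target [ 0.505  -0.0307  0.2136] wz 0.001 then cm in target heading [-0.01  0.1  -0.03]
mask 7691 cost 4376.0 pack-TCP along x,y(yaw frame) mm [-1.9 -2.3]
```

View pics/g5.png

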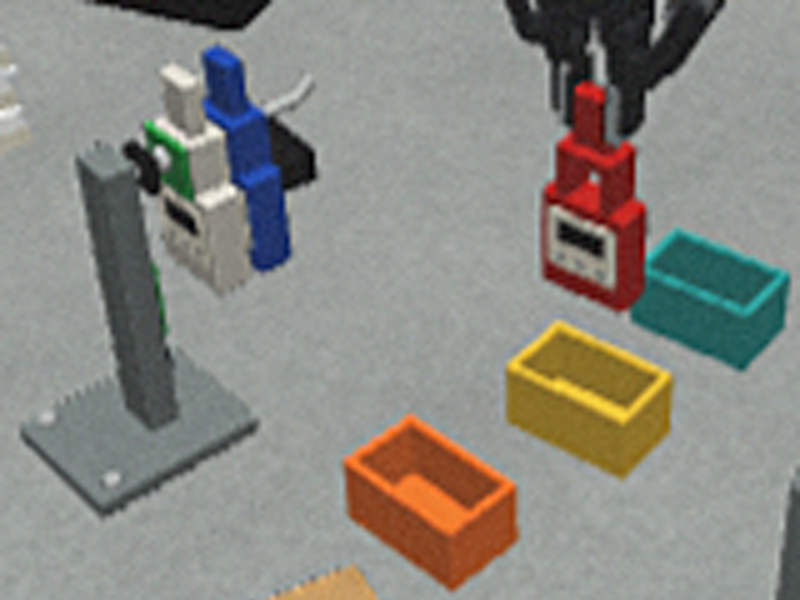

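The picture shows white and blue hanging upright on the spare hook, and red upright above the yellow tray. Red's lower case corners are near (541,278), (622,309) and (645,295) in the crop. I'll compare these with where the TCP says the pack should be.

Run:
```python
from h import *
z=.173;T0=(.5051,-.0297,.0336)
o=lambda u,v:np.array([210+(u+.5)/5-.5,130+(v+.5)/5-.5])
obs=[("scene",(.012,-.028,z-.065),o(541,278)),("scene",(.012,.028,z-.065),o(622,309)),("scene",(-.012,.028,z-.065),o(645,295)),
("scene",(.012,-.028,z-.001),o(544,188)),("scene",(.006,-.012,z+.065),o(575,90)),("scene",(.006,.012,z+.065),o(602,98))]
p,r=fit(obs,T0);print((p-T0).round(4));print(r.round(1).tolist())
```

```text
[-0.0006 -0.0003 -0.0012]
[[-0.0, -0.0], [-0.0, 1.2], [0.2, -0.4], [-0.7, -0.5], [-0.6, -0.7], [1.6, 0.7]]
```

Red is centred to within 1 mm, so I lower it gently.

Call:
play_rows --pt "0 0.1 1.5 0 0 0" --pt "0 0 1.8 0 0 0" --pt "0 0 1.5 0 0 0" --pt "0 0 1.3 0 0 0" --pt "0 0 1 0 0 0"

```text
time: 28.75
tool_pos: [0.5048, -0.0301, 0.1414]
tcp_rot: [-3.141, -0.055, 0.002]
wrist_force: [-0.6, 0.6, -1.3]
width: 0.258
grip_force: 78.9
```

Call:
play_rows --pt "0 0 0.8 0 0 0" --pt "0 0 0.8 0 0 0" --pt "0 0 0.6 0 0 0" --pt "0 0 0 0 0 0" --pt "0 0 0 0 0 0"

```text
time: 29.17
tool_pos: [0.5056, -0.0312, 0.1206]
tcp_rot: [-3.141, -0.052, 0.0]
wrist_force: [-0.6, 0.1, -0.6]
width: 0.264
grip_force: 78.9
```

```bash
python3 go.py tray 0 .1106
```

```text
t 29.17 pos [ 0.5056 -0.0312  0.1206] head 0.033 tilt [-3.e-04  0.e+00 -1.e+00] F [-0.6  0.1 -0.6] w 0.264 gf 78.9
target [ 0.505  -0.0307  0.1106] wz 0.0004 then cm in target heading [-0.06 -0.05  1.  ]
```

Call:
play_rows --pt "0 0 0.3 0 0 0" --pt "0 0 0.3 0 0 0" --pt "0 0 0.2 0 0 0" --pt "0 0 0.1 0 0 0" --pt "0 0 0 0 0 0"

```text
time: 29.58
tool_pos: [0.5054, -0.0313, 0.1114]
tcp_rot: [-3.141, -0.051, 0.001]
wrist_force: [-0.9, -0.2, -1.9]
width: 0.258
grip_force: 78.8
```

Call:
play_rows --pt "0 0 0.1 0 0 0" --pt "0 0 0 0 0 0" --pt "0 0 0 0 0 0"

```text
time: 29.83
tool_pos: [0.5057, -0.0313, 0.1108]
tcp_rot: [3.141, 0.052, 0.0]
wrist_force: [-0.4, 0.2, -0.9]
width: 0.26
grip_force: 79.0
```

Call:
play_rows --pt "0 0 0.1 0 0 0" --pt "0 0 0 0 0 0" --pt "0 0 0 0 0 0"

```text
time: 30.08
tool_pos: [0.5062, -0.0313, 0.1108]
tcp_rot: [3.141, 0.051, 0.002]
wrist_force: [-2.0, -0.1, 5.5]
width: 0.264
grip_force: 79.6
```

It's resting on the floor at 5.5 N. Release and retreat.

Call:
play_rows --pt "0 0 -0.03 0 0 0" --pt "0 0 0 0 0 0" --pt "0 0 0 0 0 0" --pt "0 0 0 0 0 0" --grip 0.4

```text
time: 30.42
tool_pos: [0.5055, -0.0313, 0.1098]
tcp_rot: [-3.141, -0.051, 0.0]
wrist_force: [0.6, -1.4, 1.4]
width: 0.601
grip_force: 0.0
```

Call:
play_rows --pt "0 0 -0.5 0 0 0" --pt "0 0 -1.5 0 0 0" --pt "0 0 -3 0 0 0" --pt "0 0 -4 0 0 0" --pt "0 0 -4 0 0 0"

```text
time: 30.83
tool_pos: [0.5044, -0.0311, 0.2404]
tcp_rot: [-3.141, -0.052, 0.005]
wrist_force: [0.8, -0.7, 0.1]
width: 0.597
grip_force: 0.0
```

Call:
play_rows --pt "0 0 -3 0 0 0" --pt "0 0 0 0 0 0" --pt "0 0 0 0 0 0" --pt "0 0 0 0 0 0"

```text
time: 31.17
tool_pos: [0.5052, -0.0312, 0.2696]
tcp_rot: [-3.141, -0.051, 0.001]
wrist_force: [0.2, -0.1, 0.1]
width: 0.597
grip_force: 0.0
```

Run:
```python
from h import *
p=json.load(open("p.json"))["tray"];im=optics.read_camera("scene").astype(int)
m=im[...,0]-np.maximum(im[...,2],im[...,1])>60;m[:180]&=True
q=proj("scene",world(p,[(s,y,.135) for s in(-.006,.006) for y in(-.012,.012)]));print("pred tab top",q.round(1).tolist())
c=proj("scene",world(p,[(0,0,.12)]))[0].astype(int)
for r in range(c[1]-14,c[1]+10,2):
    k=np.where(m[r,c[0]-25:c[0]+25])[0]+c[0]-25;print(r,(k.min(),k.max()) if len(k) else None)
s=sensors.read_state();print(s["tool_pos"].round(3),s["wrist_force"].round(1))
```

```text
pred tab top [[325.9, 176.5], [332.9, 179.6], [323.4, 178.6], [330.4, 181.7]]
169 None
171 None
173 None
175 None
177 None
179 (np.int64(324), np.int64(329))
181 (np.int64(324), np.int64(331))
183 (np.int64(324), np.int64(331))
185 (np.int64(324), np.int64(331))
187 (np.int64(322), np.int64(331))
189 (np.int64(320), np.int64(334))
191 (np.int64(321), np.int64(334))
[ 0.505 -0.031  0.268] [-0.1 -0.1  0.2]
```

The red tab sits where it is predicted for standing in the tray, and the arm is clear. I'm handing the job in.

```bash
python3 -c "
from workcell import order
print(order.finish_job())"
```

```text
the job is handed in; nothing more can be done
None
```

I moved white and then blue to the spare hook, pressing the plunger about 4–5 mm each time (judged from the 7–8.5 N wrist force), then stood red upright in the yellow tray and handed the job in at about 31 s; no verdict was returned.

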